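# Ram the follower out of the clay extruder

### The arm

A 7-joint arm with a two-finger parallel gripper is mounted at the origin on the work surface; the furniture and walls round the work are solid. World frame = base frame: x ahead of the robot, y to its left, z up, the work surface at z = 0. Lengths are in m, angles in rad, forces in N, time in s.
With the tool pointing down it reaches from about 0.425 to 0.925 m from the base axis. Payload 6.8 kg.
Tool frame: the origin (TCP) lies midway between the tips of the shut fingers; the grasp point (between the pads) lies 19 mm behind it; z points along the fingers, y is the line along which they close (so a half turn about z gives the same grasp; the last joint's range is limited). The gripper opens to 85 mm and grips with 20 to 120 N. Pads are 22 mm wide; open, the fingers measure 114 mm over their backs; the gripper's body (76 mm by 85 mm) begins 54 mm behind the grasp point. The pads swing forward as they close: fully open they stand 13 mm farther back than shut.
Start: joints at [1.045, 0.477, 0.022, 1.555, -0.011, 1.109, -0.083], TCP at [0.274, -0.617, 0.231] pointing down, gripper open.
Joint ranges: [-2.96, 2.96], [-0.34, 2.1], [-1.41, 1.46], [0.24, 2.44], [-1.37, 4.51], [0.17, 1.92], [-2.96, 2.96]. Speed limits (rad/s): [2.39, 2.39, 3.14, 3.14, 3.14, 3.14, 3.14].

### API

Orientations are given as a unit quaternion [w, x, y, z].
In Python, from station import bot, eyes, ticket gives the robot as it stands.
- The arm moves only by the shell command python3 -m crank 'ROWS' [FORCE]. ROWS is text: rows parted by semicolons, each of 7 numbers parted by spaces: the shift along the tool's x, y, z in units of 0.5 m (1.0 is 0.5 m), then the turn, a rotation vector about the tool's x, y, z in units of 180 degrees (1.0 is 180 degrees), then the closure, from 0 (fully open) to 1 (shut). A call has 1 to 20 rows; each row is the pose to reach, as a shift and turn from the pose commanded when the call began, along the tool's axes at that moment, turning the shorter way round; what a row does not reach only later rows make up. A row lasts 1/10 s, in which the tool goes at most 50 mm and 8.59 degrees, less where a joint would pass 70% of its speed; a pose out of reach is approached as far as the arm can. A call with a number of a shift or a turn outside -1 to 1 is refused whole. A call with a gripper value outside its range is refused whole. The fingers move at their own pace and stop on an object; FORCE is the grip in N (left out, the last holds). Time passes only in rows, so rows that repeat a pose let the fingers close. It gives the time, the measured TCP pose, the force, the opening and the grip force at its end, in the units of the state.
- bot.get_obs(): the state, without advancing time (a new reading comes with each control period).
- eyes.read_camera(name): name is "side" or "top"; returns a dict with "image" (384x512x3 uint8, red, green, blue), "K" (3x3 intrinsics, pixels), "dist" ([k1, k2, p1, p2, k3] as OpenCV has them; the pictures are not rectified), "R" (3x3) and "t" (3): a world point X has camera coordinates R X + t. Camera axes: x right, y down, z forward; pixel columns grow to the right and rows downward; lengths in m; the calibration is good to about 2 mm. A picture is of the moment at which its call begins. There is no depth.
- ticket.hand_in(): hands the job in; it is judged then, once.
The state is a dict: "t": time; "q": joint angles; "joint_vel": joint speeds; "joint_torque": joint torques, N m; "eef_pos": TCP position; "tool_rot": TCP orientation; "contact_force": force on the tool from outside, world axes, zero at the start; "torque": the same for the moment, N m; "gripper_width": opening from 0.0 (shut) to 1.0 (fully open); "grasp_force": force on a finger pad.
Only numpy, scipy, OpenCV 4.12 (cv2) and the standard library are available. Lean on these libraries where they do the work, as an engineer would, in place of code of your own. Each camera call takes 0.05 s, during which the arm holds its last target. There are 200 camera calls.

### The job

Clear the bench clay extruder: take the ram rod from its rest, start its tip in the flared mouth of the barrel and push it about halfway in, then let go of it there. Take hold of it again further back, by the red handle behind the collar, and push it fully home, collar against the mouth, so that the orange follower inside drops into the white tray. Leave the rod in the barrel.

Things in the scene. Friction and masses are not known exactly. Their poses are not given: they have to be found in the camera images.
- extruder: bench clay extruder, fixed: baseboard 110 x 290 x 12 mm (y -70 to +220), horizontal aluminium barrel (bore 20 mm, outside 29 mm, 140 mm long, open at both ends) in two saddles (50 mm wide, up to 83 mm high), white tray past the outlet. Origin on the table top under the barrel's middle; z up; +y runs along the barrel axis, 65 mm above the table, in the direction in which the rod is pushed.
- mouth (a point): centre of the barrel's open mouth, 65 mm above the table, in the plane of its flared rim (y = -70 mm of the extruder). The flare narrows from 40 mm to the 20 mm bore over the first 11 mm; outside it is 47 mm wide at the rim. Axes as the extruder's: +y points into the barrel. Nothing stands in front of the mouth.
- tray_floor (a point): centre of the inner floor of the tray (16 mm above the table, 146 mm along +y from the extruder's origin). The tray is 92 x 124 mm inside (x, y), its rim 34 mm above the table. Axes as the extruder's.
- ram_rod: ram rod, loose, 223 mm, about 0.25 kg. Origin on its axis at the collar's front face, +y along the axis to the tip. Steel shaft 16 mm diameter, y 0 to +155 mm, nose tapered to 10 mm over the last 9 mm; black collar 50 mm diameter, y 0 to -8 mm; round red handle 20 mm diameter, y -8 to -68 mm. Balance point near y = +45 mm. Starts level in its rest, axis 50 mm above the table.
- rod_tip (a point): centre of the rod's nose, at y = +155 mm of the rod
- rod_rest: wooden rest, fixed: board 60 x 190 x 8 mm with two V-notched posts (14 mm thick, about 45 mm wide, up to about 60 mm high). Origin on the table top, its y axis under the rod's; the rod's origin starts 50 mm above it, within 4 mm. Posts at y = +115 mm (under the shaft) and y = -34 mm (under the handle); between collar and front post the rod is free to be gripped, best near y = +40 mm.
- follower: orange plastic plug, loose, 18 mm diameter, 22 mm long, inside the barrel out of sight at the start, its centre 85 to 120 mm behind the mouth. Origin at its centre, y along its axis. It slides easily (a few newtons at most). The rod's nose comes out 15 mm beyond the outlet when the collar meets the mouth, so the plug is pushed clean out and falls into the tray.

How it is judged:
On the way, in this order (a step that is already met when the one before it is completed fails the run):
1. the rod is pushed about halfway into the barrel (tip 50 to 115 mm behind the mouth) and let go there (y of rod_tip in the frame of mouth between 0.05 and 0.115 m and angle between the y axis of ram_rod and the y axis of extruder, either way round below 0.12 rad and contact force between the fingers and ram_rod below 0.05 N and linear speed of ram_rod below 0.02 m/s), for 0.2 s.
2. the rod is held again further back, behind the collar, before it is home (y of the grasp point in the frame of ram_rod below -0.004 m and contact force between the fingers and ram_rod above 1 N and y of rod_tip in the frame of mouth between 0.045 and 0.14 m), for 0.1 s.
At the end, for the whole second after the job is handed in: The rod lies in the barrel, its collar within 6 mm of the mouth and its axis within 0.06 rad of the barrel's, released and at rest; the follower lies at rest in the tray (distance between ram_rod and mouth below 0.006 m and angle between the y axis of ram_rod and the y axis of extruder, either way round below 0.06 rad and y of rod_tip in the frame of mouth above 0.14 m and linear speed of ram_rod below 0.02 m/s and x of follower in the frame of tray_floor between -0.046 and 0.046 m and y of follower in the frame of tray_floor between -0.062 and 0.062 m and height (world z) of follower below 0.034 m and linear speed of follower below 0.03 m/s); the robot touches nothing.
It also fails if it takes over 51 s, if anything falls off the work surface, if the arm or the gripper's body presses on something with over 40 N, if the wrist force passes 120 N, or if a joint passes its speed limit or range.

## Working session

There is one attempt and no reset: what is moved stays moved. The work goes in short steps, Python scripts to look and compute and a shell command to move; the robot and the scene stay as the last step left them, time stands still between calls to the robot, and variables do not carry over. Pictures are saved under pics/ and viewed, at most 10 in all, crops included, and the job is handed in when it is done.

```bash
mkdir -p pics; ls; python3 - <<'E'
from station import bot,eyes
import cv2,numpy as np
o=bot.get_obs()
for k in('t','eef_pos','tool_rot','gripper_width'):print(k,o[k])
for n in('side','top'):
    c=eyes.read_camera(n);cv2.imwrite(f'pics/{n}0.png',c['image'][:,:,::-1]);np.savez(f'{n}.npz',**{k:np.array(v) for k,v in c.items()})
    print(n,(-np.array(c['R']).T@c['t']).round(3),np.array(c['R'])[2].round(2))
E
```

```text
pics
t 0.0
eef_pos [ 0.27365507 -0.61640307  0.23033273]
tool_rot [-8.70289074e-04  9.78252576e-01  2.07415224e-01 -2.54832434e-04]
gripper_width 1.0024192049203302
side [0.25  0.739 0.777] [ 0.23 -0.73 -0.64]
top [ 0.365 -0.048  1.124] [ 0.11 -0.01 -0.99]
```

View pics/side0.png

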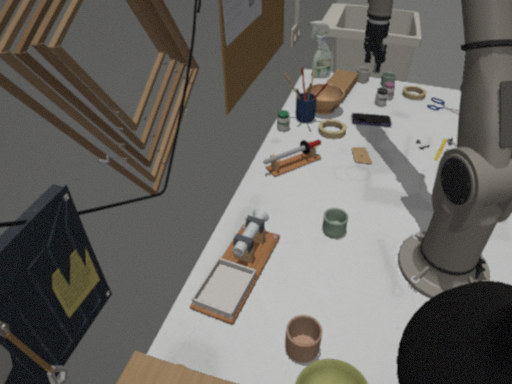

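View pics/top0.png

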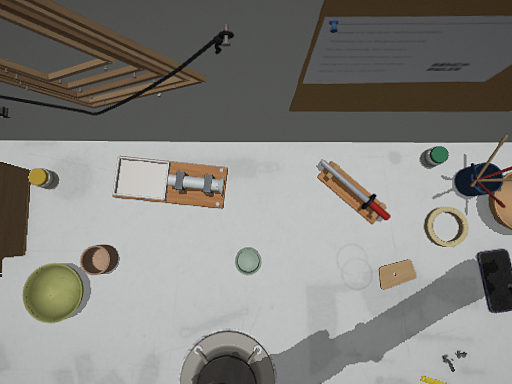

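The top view shows the extruder around (172,182), with its mouth at about (222,187). The rod runs from its tip at (321,165) to the handle end at (387,216). In the side view the extruder is around (240,260) and the rod runs from (266,160) to (320,145). I'll enlarge both.

```bash
python3 - <<'E'
import cv2,numpy as np
s=np.load('side.npz')['image'];t=np.load('top.npz')['image']
def crop(im,x,y,w,h,k):
    c=cv2.resize(im[y:y+h,x:x+w],None,fx=k,fy=k,interpolation=cv2.INTER_CUBIC)
    for i in range(0,w,10):cv2.putText(c,str(x+i),(i*k,8),0,.3,(255,0,255),1);cv2.line(c,(i*k,10),(i*k,14),(255,0,255),1)
    for i in range(0,h,10):cv2.putText(c,str(y+i),(0,i*k+4),0,.3,(255,0,255),1)
    return c
a=np.hstack([crop(t,110,150,125,65,6)]);b=crop(t,310,150,90,80,7)[:,:];
cv2.imwrite('pics/ct.png',np.vstack([crop(t,160,160,75,55,8)[:,:600],])[:,:,::-1])
A=crop(t,160,160,75,50,5);B=crop(t,312,152,80,75,5)
C=crop(s,185,205,100,115,5)[:300];
D=crop(s,228,205,57,60,6);E=crop(s,262,135,62,42,6)
def canvas(l,sz):
    o=np.zeros((*sz,3),np.uint8)
    for im,x,y in l:o[y:y+im.shape[0],x:x+im.shape[1]]=im[:sz[0]-y,:sz[1]-x]
    return o
cv2.imwrite('pics/top1.png',canvas([(A,0,0),(B,385,0)],(400,790))[:,:,::-1])
cv2.imwrite('pics/side1.png',canvas([(D,0,0),(E,350,0)],(380,730))[:,:,::-1])
E
```

```text
(no output)
```

View pics/top1.png

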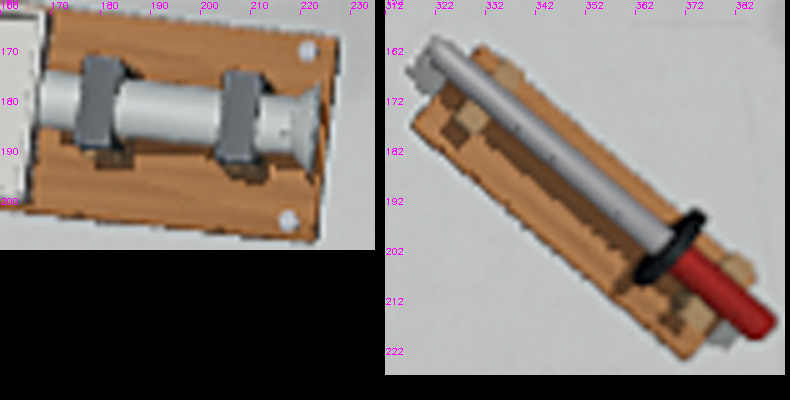

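View pics/side1.png

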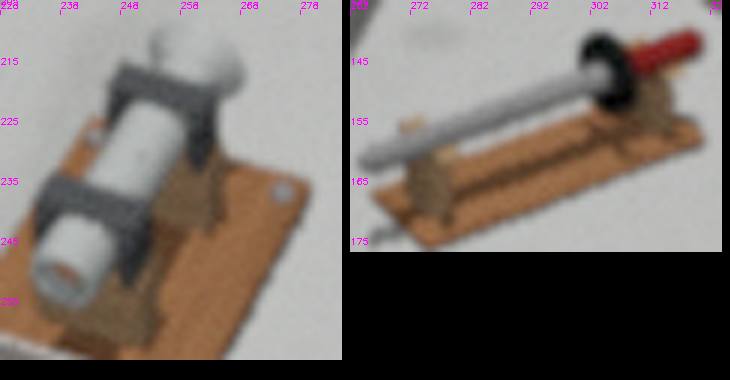

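Top crop: the mouth rim edges are at (224,177.4) and (222.4,196), and the board corners at (227.6,167.4) and (223,208.4). The rod tip is at (321.4,160), the collar at (369.4,201.6) and the handle end at (388,217.6).

Side crop: the outlet centre is at (239.2,250.6) and a board corner at (279.7,236.3). The rod tip is at (265,161.7), the collar at (305.7,147) and the handle end at (319,142.5).

```bash
cat > h.py <<'E'
import numpy as np,cv2
from scipy.optimize import least_squares
from scipy.spatial.transform import Rotation as Ro
C={n:dict(np.load(n+'.npz')) for n in('side','top')}
def proj(n,X):
    c=C[n];return cv2.projectPoints(np.float64(X).reshape(-1,1,3),cv2.Rodrigues(c['R'])[0],c['t'].reshape(3,1).astype(float),c['K'],c['dist'])[0].reshape(-1,2)
def pose(p): # x y z yaw pitch
    return Ro.from_euler('zx',[p[3],p[4]])
def fit(obs,p0,nop=False):
    def r(p):
        p=np.array(p); 
        if nop:p=np.append(p,0)
        R=pose(p);return np.concatenate([proj(n,R.apply(X)+p[:3])[0]-(np.array(u)-.4) for n,X,u in obs])
    s=least_squares(r,p0[:4] if nop else p0,loss='soft_l1');print(s.x.round(4));print(r(s.x).reshape(-1,2).round(1).tolist());return s.x
E
cat > m.py <<'E'
from h import *
rod=[('top',[0,.155,0],(321.4,160.2)),('top',[0,-.004,0],(369.4,201.6)),('top',[0,-.068,0],(388,217.6)),
('side',[0,.155,0],(265,161.7)),('side',[0,-.004,0],(305.7,147)),('side',[0,-.068,0],(319,142.5))]
ext=[('top',[.0235,-.07,0],(224,177.4)),('top',[-.0235,-.07,0],(222.4,196)),('top',[.055,-.07,-.053],(227.6,167.4)),('top',[-.055,-.07,-.053],(223,208.4)),
('side',[0,.07,0],(239.2,250.6)),('side',[-.055,-.07,-.053],(279.7,236.3)),('side',[0,-.07,0],(260.9,214.8))]
p=fit(rod,[.5,-.35,.05,.8,0]);print('tip',pose(p).apply([0,.155,0])+p[:3])
e=fit(ext,[.5,.15,.065,0.],True);print('mouth',Ro.from_euler('z',e[3]).apply([0,-.07,0])+e[:3])
E
python3 m.py
```

```text
[ 0.4437 -0.3488  0.053  -0.7036  0.0549]
[[-0.6, 0.1], [-0.1, -0.4], [1.1, 0.3], [-0.5, -0.4], [-0.5, 0.6], [1.3, 0.1]]
tip [ 0.54393232 -0.23083142  0.05947943]
[ 0.4848  0.0832  0.0692 -0.1056]
[[0.8, -0.9], [0.2, -0.8], [-0.4, -0.2], [-0.6, 0.5], [-0.6, 1.8], [1.6, -1.2], [1.0, 0.1]]
mouth [0.47743765 0.01359828 0.06923295]
```

```bash
python3 - <<'E'
import cv2,numpy as np
t=np.load('top.npz')['image'];s=np.load('side.npz')['image']
def up(im,x,y,w,h,k):return cv2.resize(im[y:y+h,x:x+w],None,fx=k,fy=k,interpolation=cv2.INTER_CUBIC)
a=up(t,105,148,75,65,5);b=up(s,185,245,75,80,5)
o=np.zeros((400,760,3),np.uint8);o[:a.shape[0],:375]=a;o[:400,380:755]=b
cv2.imwrite('pics/tray.png',o[:,:,::-1])
E
```

```text
(no output)
```

View pics/tray.png

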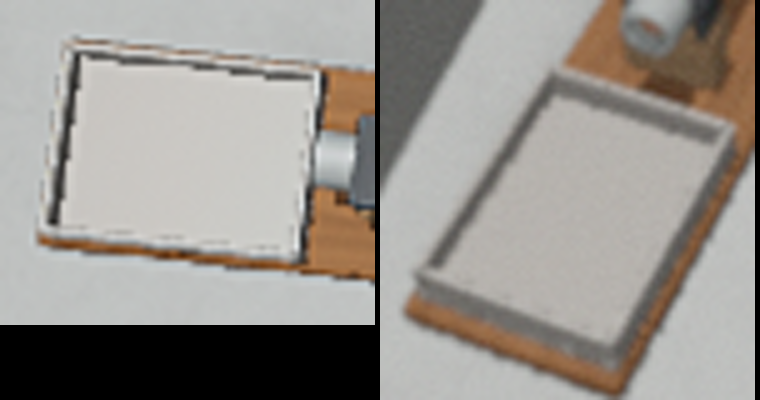

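Tray rim corners in the top view are (119,156.4), (169,161.6), (113.6,195) and (165,200). The side view shows the board's end corners at (190.6,307.4) and (233,323.6). I'll refit with these added and the heights fixed, since they checked out within 4 mm.

```bash
cat >> m.py <<'E'
print('--- refit')
ext+=[('top',[.049,.211,-.031],(119,156.4)),('top',[-.049,.211,-.031],(113.6,195)),('top',[.049,.081,-.031],(169,161.6)),('top',[-.049,.081,-.031],(165,200)),
('side',[.055,.22,-.053],(190.6,307.4)),('side',[-.055,.22,-.053],(233,323.6)),('side',[.049,.081,-.031],(220.6,259)),('side',[-.049,.081,-.031],(256,271))]
def fz(obs,p0,z):
    def r(p):
        R=Ro.from_euler('z',p[2]);return np.concatenate([proj(n,R.apply(X)+[p[0],p[1],z])[0]-(np.array(u)-.4) for n,X,u in obs])
    s=least_squares(r,p0,loss='soft_l1');print(s.x.round(4),r(s.x).reshape(-1,2).round(1).tolist());return s.x
e4=fit(ext,[.5,.1,.065,-.1],True)
e=fz(ext,[.5,.1,-.1],.065)
et=fz([o for o in ext if o[0]=='top'],[.5,.1,-.1],.065);es=fz([o for o in ext if o[0]=='side'],[.5,.1,-.1],.065)
d=np.array([-np.sin(e[2]),np.cos(e[2])]);print('mouth',e[:2]-.07*d)
p=fz(rod,[.44,-.35,-.7],.05);pt=fz(rod[:3],[.44,-.35,-.7],.05);ps=fz(rod[3:],[.44,-.35,-.7],.05)
d=np.array([-np.sin(p[2]),np.cos(p[2])]);print('tip',p[:2]+.155*d,'grasp',p[:2]+.04*d)
E
python3 m.py|sed -n '/refit/,$p'
```

```text
--- refit
[ 0.4851  0.0814  0.0656 -0.1031]
[[1.6, -0.9], [1.1, -0.9], [0.4, -0.1], [0.3, 0.4], [-0.3, 2.2], [1.6, -0.8], [1.1, 0.6], [-0.5, 0.4], [-0.5, -0.4], [0.0, 0.5], [-0.9, -0.1], [-1.0, -0.1], [0.5, 0.6], [-1.2, -0.4], [0.3, -0.2]]
[ 0.4852  0.0813 -0.1031] [[1.6, -0.9], [1.1, -0.9], [0.4, -0.1], [0.3, 0.4], [-0.3, 2.4], [1.6, -0.7], [1.1, 0.8], [-0.4, 0.4], [-0.4, -0.4], [0.1, 0.5], [-0.8, -0.1], [-1.0, -0.0], [0.5, 0.7], [-1.2, -0.3], [0.3, -0.0]]
[ 0.4846  0.0818 -0.1071] [[1.4, -0.6], [0.8, -0.6], [0.3, 0.2], [0.0, 0.7], [-0.5, 0.3], [-0.7, -0.6], [-0.0, 0.6], [-1.1, -0.1]]
[ 0.4867  0.0803 -0.0932] [[-0.5, 2.0], [0.9, -1.3], [0.4, 0.3], [-0.7, -0.1], [1.0, 0.3], [-1.5, -0.5], [0.2, -0.5]]
mouth [0.47795892 0.01162468]
[ 0.4439 -0.3502 -0.7189] [[-0.2, -0.1], [0.1, -0.4], [1.4, 0.5], [-0.9, 1.5], [-0.5, 1.1], [1.5, 0.0]]
[ 0.4438 -0.3491 -0.7252] [[-0.4, -0.3], [-0.3, -0.3], [0.8, 0.7]]
[ 0.445  -0.3565 -0.7082] [[-0.4, 0.6], [-0.5, 0.1], [1.3, -1.1]]
tip [ 0.54602535 -0.23359101] grasp [ 0.47028932 -0.32013033]
```

```bash
cat > go.py <<'E'
import sys,numpy as np
from scipy.spatial.transform import Rotation as Ro
from station import bot
# args: x y z(TCP) angle of tool x (deg); tool down
o=bot.get_obs();R=Ro.from_quat(np.roll(o['tool_rot'],-1));p=np.array(o['eef_pos'])
print('t',round(o['t'],2),'p',p.round(4),'ang',np.degrees(np.arctan2(*R.apply([1,0,0])[1::-1])).round(2),'F',np.round(o['contact_force'],1),'w',round(o['gripper_width'],3),'g',round(o['grasp_force'],1),'q',np.round(o['q'],2))
print('R',R.as_matrix().round(3).tolist())
if len(sys.argv)>4:
    x,y,z,a=map(float,sys.argv[1:5]);T=Ro.from_euler('z',a,degrees=True)*Ro.from_euler('x',np.pi)
    print('row',(R.inv().apply(np.array([x,y,z])-p)/.5).round(4),((R.inv()*T).as_rotvec()/np.pi).round(4))
E
python3 go.py .4624 -.3284 .17 48.8; python3 go.py .4624 -.3284 .031 48.8|tail -1
```

```text
t 0.1 p [ 0.2737 -0.6165  0.2304] ang 23.94 F [-0.3 -0.1 -0.3] w 0.998 g 0.0 q [ 1.04  0.48  0.02  1.56 -0.01  1.11 -0.08]
R [[0.914, 0.406, -0.001], [0.406, -0.914, 0.001], [-0.0, -0.002, -1.0]]
row [ 0.5788 -0.3732  0.1214] [-5.000e-04 -1.000e-04 -1.381e-01]
row [ 0.5788 -0.3727  0.3994] [-5.000e-04 -1.000e-04 -1.381e-01]
```

```bash
python3 -m crank '.579 -.373 .121 0 0 -.138 0;.579 -.373 .121 0 0 -.138 0;.579 -.373 .121 0 0 -.138 0;.579 -.373 .121 0 0 -.138 0;.579 -.373 .121 0 0 -.138 0;.579 -.373 .121 0 0 -.138 0;.579 -.373 .121 0 0 -.138 0;.579 -.373 .121 0 0 -.138 0;.579 -.373 .121 0 0 -.138 0;.579 -.373 .121 0 0 -.138 0;.579 -.373 .121 0 0 -.138 0;.579 -.373 .121 0 0 -.138 0' 40; python3 go.py .4624 -.3284 .031 48.8
python3 - <<'E'
import cv2,numpy as np
from station import eyes
def up(im,x,y,w,h,k):return cv2.resize(im[y:y+h,x:x+w],None,fx=k,fy=k,interpolation=cv2.INTER_CUBIC)
a=up(eyes.read_camera('top')['image'],300,130,100,100,4);b=up(eyes.read_camera('side')['image'],250,80,95,100,4)
cv2.imwrite('pics/above.png',np.hstack([a,b])[:,:,::-1])
E
```

```text
t: 1.3
eef_pos: [0.462, -0.3304, 0.1709]
tool_rot: [0.0, 0.911, 0.412, -0.0]
contact_force: [0.0, 0.3, 0.6]
gripper_width: 1.003
grasp_force: 0.0
t 1.3 p [ 0.462  -0.3304  0.1709] ang 48.63 F [0.  0.3 0.6] w 1.003 g 0.0 q [ 0.65  0.38 -0.18  1.87  0.08  0.91 -0.29]
R [[0.661, 0.75, -0.0], [0.75, -0.661, -0.0], [-0.0, 0.0, -1.0]]
row [ 0.0036 -0.0021  0.2798] [ 0.0001  0.0001 -0.0009]
```

View pics/above.png

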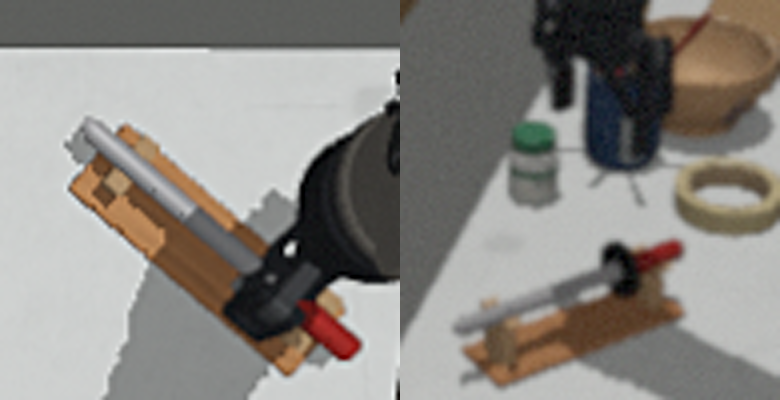

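The top view shows the gripper above the rod in front of the collar, fingers straddling its line, with the parallax outward as expected. The side view shows the rod undisturbed in its rest. I'll go down and grip.

```bash
python3 -m crank '.004 -.002 .08 0 0 0 0;.004 -.002 .16 0 0 0 0;.004 -.002 .22 0 0 0 0;.004 -.002 .25 0 0 0 0;.004 -.002 .28 0 0 0 0;.004 -.002 .28 0 0 0 0;.004 -.002 .28 0 0 0 0;.004 -.002 .28 0 0 0 .5;.004 -.002 .28 0 0 0 1;.004 -.002 .28 0 0 0 1;.004 -.002 .28 0 0 0 1;.004 -.002 .28 0 0 0 1;.004 -.002 .28 0 0 0 1;.004 -.002 .28 0 0 0 1;.004 -.002 .28 0 0 0 1;.004 -.002 .28 0 0 0 1;.004 -.002 .28 0 0 0 1;.004 -.002 .28 0 0 0 1' 60; python3 go.py
```

```text
t: 3.2
eef_pos: [0.4645, -0.3277, 0.0314]
tool_rot: [0.001, 0.911, 0.413, 0.001]
contact_force: [4.2, -3.6, 2.6]
gripper_width: 0.165
grasp_force: 58.8
t 3.2 p [ 0.4645 -0.3277  0.0314] ang 48.76 F [ 4.2 -3.6  2.6] w 0.165 g 58.8 q [ 0.62  0.57 -0.15  1.95  0.14  0.63 -0.34]
R [[0.659, 0.752, 0.002], [0.752, -0.659, -0.001], [0.0, 0.003, -1.0]]
```

```bash
python3 -m crank '0 0 -.03 0 0 0 1;0 0 -.08 0 0 0 1;0 0 -.13 0 0 0 1;0 0 -.18 0 0 0 1;0 0 -.2 0 0 0 1;0 0 -.2 0 0 0 1;0 0 -.2 0 0 0 1'; python3 go.py .4606 -.1543 .131 84.1
```

```text
t: 3.9
eef_pos: [0.4622, -0.3261, 0.1296]
tool_rot: [-0.001, 0.911, 0.413, -0.001]
contact_force: [-0.2, -0.4, -2.5]
gripper_width: 0.16
grasp_force: 58.8
t 3.9 p [ 0.4622 -0.3261  0.1296] ang 48.79 F [-0.2 -0.4 -2.5] w 0.16 g 58.8 q [ 0.65  0.43 -0.18  1.9   0.1   0.83 -0.31]
R [[0.659, 0.752, -0.002], [0.752, -0.659, 0.001], [-0.0, -0.003, -1.0]]
row [ 0.2564 -0.2289 -0.0023] [-9.000e-04 -1.000e-04 -1.962e-01]
```

Weight −2.5 N shows the rod is held. I'll carry it to a point in front of the mouth.

```bash
python3 -m crank '.04 -.036 0 0 0 -.03 1;.08 -.072 0 0 0 -.06 1;.12 -.107 0 0 0 -.09 1;.16 -.143 0 0 0 -.12 1;.2 -.18 0 0 0 -.15 1;.23 -.206 0 0 0 -.175 1;.256 -.229 0 0 0 -.196 1;.256 -.229 0 0 0 -.196 1;.256 -.229 0 0 0 -.196 1;.256 -.229 .08 0 0 -.196 1;.256 -.229 .13 0 0 -.196 1;.256 -.229 .165 0 0 -.196 1;.256 -.229 .165 0 0 -.196 1;.256 -.229 .165 0 0 -.196 1'; python3 go.py .4606 -.1543 .0464 84.1
python3 - <<'E'
import cv2,numpy as np
from station import eyes
def up(im,x,y,w,h,k):
    c=cv2.resize(im[y:y+h,x:x+w],None,fx=k,fy=k,interpolation=cv2.INTER_CUBIC)
    for i in range(0,w,10):cv2.putText(c,str(x+i),(i*k,8),0,.3,(255,0,255),1)
    for i in range(0,h,10):cv2.putText(c,str(y+i),(0,i*k+4),0,.3,(255,0,255),1)
    return c
a=up(eyes.read_camera('top')['image'],210,150,100,70,5);b=up(eyes.read_camera('side')['image'],235,160,60,70,5)
cv2.imwrite('pics/pre.png',np.hstack([a,b])[:,:,::-1])
E
```

```text
t: 5.3
eef_pos: [0.4616, -0.156, 0.0483]
tool_rot: [-0.0, 0.743, 0.669, -0.0]
contact_force: [0.8, 0.2, -4.3]
gripper_width: 0.166
grasp_force: 59.0
t 5.3 p [ 0.4616 -0.156   0.0483] ang 83.95 F [ 0.8  0.2 -4.3] w 0.166 g 59.0 q [ 0.47  0.47 -0.33  2.12  0.26  0.6  -0.15]
R [[0.105, 0.994, -0.0], [0.994, -0.105, -0.0], [-0.0, -0.0, -1.0]]
row [ 0.0032 -0.0024  0.0039] [-0.0002  0.0001 -0.0008]
```

View pics/pre.png

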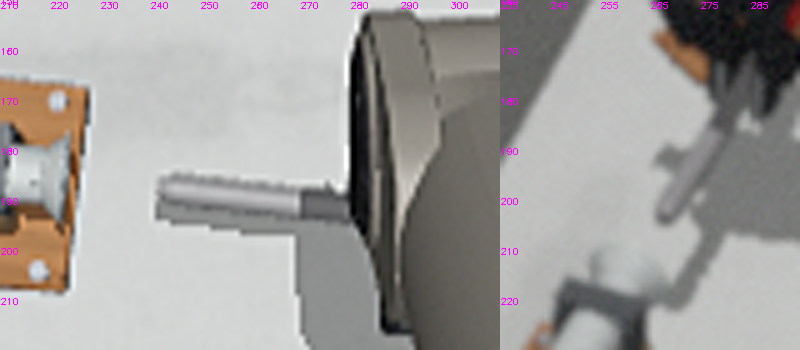

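The top view has the tip at (242.2,187.4), pointing along the barrel axis at the mouth at about (223.5,186). The side view has the tip at (267.8,202.8). I'll triangulate the tip against the mouth.

```bash
python3 - <<'E'
from h import *
f=lambda X:np.concatenate([proj('top',X)[0]-[242.2,187.2],proj('side',X)[0]-[267.6,202.6]])
s=least_squares(f,[.47,-.03,.065]);T=s.x;print(T,s.fun)
m=np.array([.4778,.0119,.065]);d=np.array([.103,.9947,0]);v=T-m
print('along',v@d,'lat x',v[:2]@[.9947,-.103],'dz',v[2])
print('expected tip at',np.array([.4616,-.156,.067])+.127*d)
E
```

```text
[ 0.47372942 -0.03330867  0.07151338] [-0.06993321 -0.37097606  0.40192039  0.05772183]
along -0.04538832954993865 lat x 0.0006074826789073674 dz 0.006513378445813581
expected tip at [ 0.474681  -0.0296731  0.067    ]
```

```bash
python3 -m crank '0 -.0015 .004 0 0 0 1;.03 -.0015 .004 0 0 -.001 1;.06 -.0015 .004 0 0 -.001 1;.09 -.0015 .004 0 0 -.001 1;.11 -.0015 .004 0 0 -.001 1;.13 -.0015 .004 0 0 -.001 1;.15 -.0015 .004 0 0 -.001 1;.16 -.0015 .004 0 0 -.001 1;.16 -.0015 .004 0 0 -.001 1'; python3 go.py
```

```text
t: 6.3
eef_pos: [0.4693, -0.0747, 0.0463]
tool_rot: [-0.0, 0.741, 0.671, 0.0]
contact_force: [-0.8, 0.4, -3.6]
gripper_width: 0.167
grasp_force: 59.0
t 6.3 p [ 0.4693 -0.0747  0.0463] ang 84.31 F [-0.8  0.4 -3.6] w 0.167 g 59.0 q [ 0.31  0.46 -0.34  2.15  0.27  0.58 -0.33]
R [[0.099, 0.995, 0.0], [0.995, -0.099, 0.0], [0.0, 0.0, -1.0]]
```

```bash
python3 -m crank '.02 0 0 0 0 .001 1;.04 0 0 0 0 .001 1;.06 0 0 0 0 .001 1;.08 0 0 0 0 .001 1;.1 0 0 0 0 .001 1;.12 0 0 0 0 .001 1;.13 0 0 0 0 .001 1;.13 0 0 0 0 .001 1;.13 0 0 0 0 .001 1'; python3 go.py
python3 - <<'E'
import cv2,numpy as np
from station import eyes
def up(im,x,y,w,h,k):
    c=cv2.resize(im[y:y+h,x:x+w],None,fx=k,fy=k,interpolation=cv2.INTER_CUBIC)
    for i in range(0,w,10):cv2.putText(c,str(x+i),(i*k,8),0,.3,(255,0,255),1)
    for i in range(0,h,10):cv2.putText(c,str(y+i),(0,i*k+4),0,.3,(255,0,255),1)
    return c
a=up(eyes.read_camera('top')['image'],200,150,80,70,5);b=up(eyes.read_camera('side')['image'],235,160,60,70,5)
cv2.imwrite('pics/half.png',np.hstack([a,b])[:,:,::-1])
E
```

```text
t: 7.2
eef_pos: [0.4756, -0.011, 0.0463]
tool_rot: [0.0, 0.743, 0.669, -0.0]
contact_force: [-0.1, 0.9, -3.8]
gripper_width: 0.168
grasp_force: 59.0
t 7.2 p [ 0.4756 -0.011   0.0463] ang 84.05 F [-0.1  0.9 -3.8] w 0.168 g 59.0 q [ 0.18  0.46 -0.34  2.15  0.27  0.58 -0.47]
R [[0.104, 0.995, -0.0], [0.995, -0.104, -0.0], [-0.0, -0.0, -1.0]]
```

View pics/half.png

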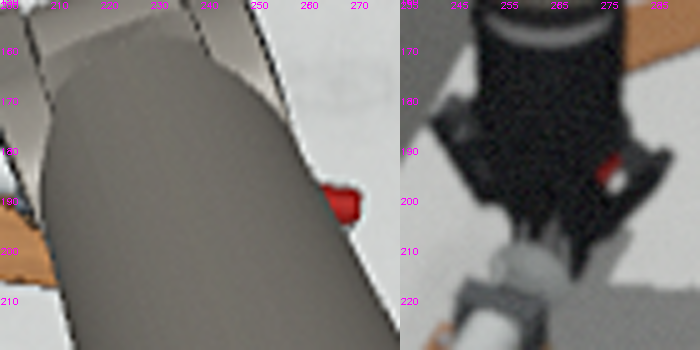

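The red handle end shows at (271.2,190.6) in the top view, and the side view has the shaft in the flare with no forces. Next I'll release it there and back up.

```bash
python3 -m crank '0 0 0 0 0 0 .8;0 0 0 0 0 0 .6;0 0 0 0 0 0 .3;0 0 0 0 0 0 0;0 0 0 0 0 0 0;0 0 0 0 0 0 0;0 0 0 0 0 0 0;0 0 0 0 0 0 0;0 0 0 0 0 0 0;0 0 0 0 0 0 0;0 0 0 0 0 0 0;0 0 -.07 0 0 0 0;0 0 -.14 0 0 0 0;0 0 -.2 0 0 0 0;0 0 -.24 0 0 0 0;0 0 -.24 0 0 0 0'; python3 go.py
python3 - <<'E'
from h import *
m=np.array([.4778,.0119,.063]);d=np.array([.103,.9947,0])
print([(a,proj('top',m+a*d)[0].round(1).tolist()) for a in(-.125,-.12,-.115,-.11)])
E
```

```text
t: 8.9
eef_pos: [0.4776, -0.0107, 0.1691]
tool_rot: [0.002, 0.743, 0.669, 0.002]
contact_force: [0.6, -0.0, 0.8]
gripper_width: 0.998
grasp_force: 0.0
t 8.9 p [ 0.4776 -0.0107  0.1691] ang 84.04 F [ 0.6 -0.   0.8] w 0.998 g 0.0 q [ 0.26  0.26 -0.42  2.06  0.14  0.85 -0.35]
R [[0.104, 0.995, 0.006], [0.995, -0.104, -0.0], [0.0, 0.006, -1.0]]
[(-0.125, [273.8, 190.8]), (-0.12, [271.8, 190.5]), (-0.115, [269.8, 190.3]), (-0.11, [267.8, 190.1])]
```

The handle end sits 118 mm before the mouth, so the tip is about 104 mm in, as planned. Now I'll go to the handle.

```bash
python3 go.py .4687 -.0762 .045 84.1
```

```text
t 8.9 p [ 0.4776 -0.0107  0.1691] ang 84.04 F [ 0.6 -0.   0.8] w 0.998 g 0.0 q [ 0.26  0.26 -0.42  2.06  0.14  0.85 -0.35]
R [[0.104, 0.995, 0.006], [0.995, -0.104, -0.0], [0.0, 0.006, -1.0]]
row [-0.1322 -0.0056  0.248 ] [ 0.0018 -0.0001 -0.0003]
```

```bash
python3 -m crank '-.05 -.002 0 0 0 0 0;-.1 -.002 0 0 0 0 0;-.132 -.002 0 0 0 0 0;-.132 -.002 0 0 0 0 0;-.132 -.002 0 0 0 0 0'; python3 go.py .4687 -.0762 .045 84.1
python3 - <<'E'
import cv2,numpy as np
from station import eyes
def up(im,x,y,w,h,k):
    c=cv2.resize(im[y:y+h,x:x+w],None,fx=k,fy=k,interpolation=cv2.INTER_CUBIC)
    for i in range(0,w,10):cv2.putText(c,str(x+i),(i*k,8),0,.3,(255,0,255),1)
    for i in range(0,h,10):cv2.putText(c,str(y+i),(0,i*k+4),0,.3,(255,0,255),1)
    return c
a=up(eyes.read_camera('top')['image'],200,150,80,70,5);b=up(eyes.read_camera('side')['image'],235,160,60,70,5)
cv2.imwrite('pics/re.png',np.hstack([a,b])[:,:,::-1])
E
```

```text
t: 9.4
eef_pos: [0.4674, -0.076, 0.1656]
tool_rot: [-0.001, 0.743, 0.669, -0.0]
contact_force: [0.6, 1.1, -0.1]
gripper_width: 0.999
grasp_force: 0.0
t 9.4 p [ 0.4674 -0.076   0.1656] ang 84.03 F [ 0.6  1.1 -0.1] w 0.999 g 0.0 q [ 0.36  0.26 -0.38  2.07  0.13  0.84 -0.2 ]
R [[0.104, 0.995, -0.001], [0.995, -0.104, 0.001], [0.0, -0.001, -1.0]]
row [-0.0003  0.0028  0.2412] [-0.0004 -0.0001 -0.0004]
```

View pics/re.png

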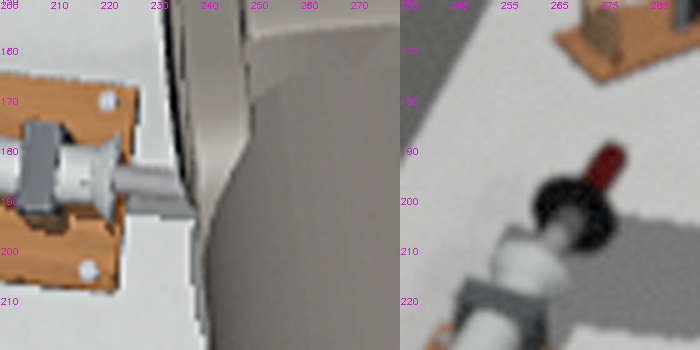

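The side view shows the rod level in the barrel, with the collar at (269.4,202.4) and the handle end at (277.6,190) free. I'll go down and grip the handle.

```bash
python3 -m crank '0 .002 .06 0 0 0 0;0 .002 .12 0 0 0 0;0 .002 .18 0 0 0 0;0 .002 .22 0 0 0 0;0 .002 .242 0 0 0 0;0 .002 .242 0 0 0 0;0 .002 .242 0 0 0 .4;0 .002 .242 0 0 0 .7;0 .002 .242 0 0 0 1;0 .002 .242 0 0 0 1;0 .002 .242 0 0 0 1;0 .002 .242 0 0 0 1;0 .002 .242 0 0 0 1;0 .002 .242 0 0 0 1;0 .002 .242 0 0 0 1;0 .002 .242 0 0 0 1;0 .002 .242 0 0 0 1;0 .002 .242 0 0 0 1' 60; python3 go.py
```

```text
t: 11.3
eef_pos: [0.4693, -0.0766, 0.0455]
tool_rot: [0.0, 0.743, 0.669, 0.0]
contact_force: [2.0, -1.9, 4.0]
gripper_width: 0.214
grasp_force: 58.8
t 11.3 p [ 0.4693 -0.0766  0.0455] ang 84.05 F [ 2.  -1.9  4. ] w 0.214 g 58.8 q [ 0.3   0.45 -0.32  2.15  0.26  0.57 -0.31]
R [[0.104, 0.995, 0.001], [0.995, -0.104, -0.0], [-0.0, 0.001, -1.0]]
```

Width is about 18 mm, so the handle is held. The collar has about 51 mm to go, and I'll push 44 mm of that first.

```bash
python3 -m crank '.02 0 0 0 0 0 1;.04 0 0 0 0 0 1;.055 0 0 0 0 0 1;.07 0 0 0 0 0 1;.08 0 0 0 0 0 1;.088 0 0 0 0 0 1;.088 0 0 0 0 0 1'; python3 go.py; python3 -m crank '.004 0 0 0 0 0 1;.008 0 0 0 0 0 1;.012 0 0 0 0 0 1;.015 0 0 0 0 0 1;.015 0 0 0 0 0 1'|grep -E 'force|pos'
```

```text
t: 12.0
eef_pos: [0.4725, -0.048, 0.0472]
tool_rot: [0.005, 0.747, 0.665, -0.007]
contact_force: [-5.8, -42.8, 32.9]
gripper_width: 0.21
grasp_force: 61.9
t 12.0 p [ 0.4725 -0.048   0.0472] ang 83.37 F [ -5.8 -42.8  32.9] w 0.21 g 61.9 q [ 0.21  0.45 -0.31  2.15  0.27  0.58 -0.41]
R [[0.115, 0.993, -0.003], [0.993, -0.115, -0.017], [-0.018, -0.001, -1.0]]
eef_pos: [0.4731, -0.0431, 0.0475]
contact_force: [-6.6, -49.7, 38.7]
grasp_force: 62.5
```

About 45 N resists after 33 mm of travel, with an upward component. I'll ease off the command and look.

```bash
python3 -m crank '-.02 0 0 0 0 0 1;-.034 0 0 0 0 0 1;-.034 0 0 0 0 0 1'|grep -E 'force|pos|rot'
python3 - <<'E'
import cv2,numpy as np
from station import eyes
def up(im,x,y,w,h,k):
    c=cv2.resize(im[y:y+h,x:x+w],None,fx=k,fy=k,interpolation=cv2.INTER_CUBIC)
    for i in range(0,w,10):cv2.putText(c,str(x+i),(i*k,8),0,.3,(255,0,255),1)
    for i in range(0,h,10):cv2.putText(c,str(y+i),(0,i*k+4),0,.3,(255,0,255),1)
    return c
T=eyes.read_camera('top');S=eyes.read_camera('side');np.savez('jam.npz',t=T['image'],s=S['image'])
b=up(S['image'],215,165,95,100,6)
a=up(T['image'],160,160,57,60,4);o=np.zeros((600,800,3),np.uint8);o[:,:570]=b;o[:240,572:]=a
cv2.imwrite('pics/jam.png',o[:,:,::-1])
E
```

```text
eef_pos: [0.4734, -0.0434, 0.0476]
tool_rot: [0.001, 0.743, 0.669, 0.0]
contact_force: [-4.9, -2.9, 33.6]
grasp_force: 61.9
```

View pics/jam.png

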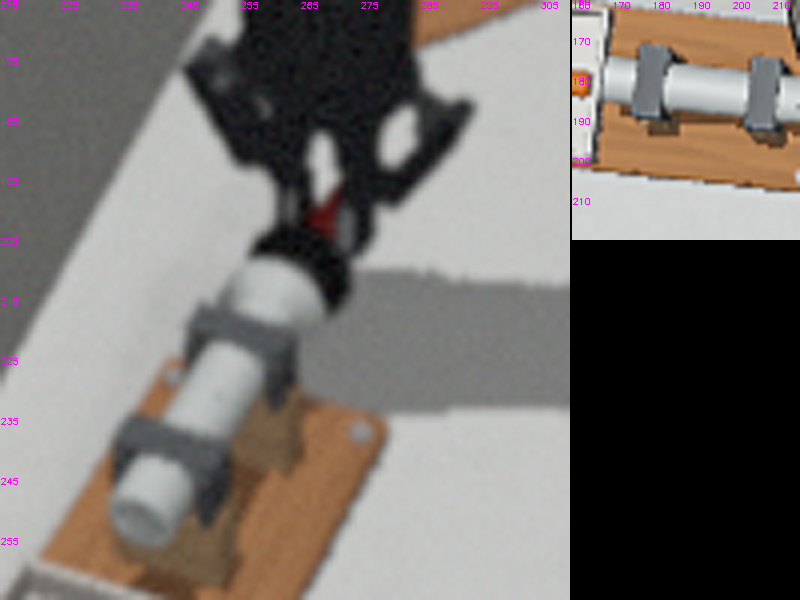

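The collar is near the mouth, and something orange shows past the outlet in the top view at about (162,181). I'll locate it numerically, along with the collar.

```bash
python3 - <<'E'
from h import *
J=np.load('jam.npz');c={}
for n,k,(x0,x1,y0,y1) in(('top','t',(112,175,150,205)),('side','s',(185,260,240,325))):
    hsv=cv2.cvtColor(J[k],cv2.COLOR_RGB2HSV)[y0:y1,x0:x1]
    m=(hsv[...,1]>190)&(hsv[...,0]<20)&(hsv[...,2]>150);ys,xs=np.nonzero(m)
    print(n,m.sum(),(xs.min()+x0,xs.max()+x0,ys.min()+y0,ys.max()+y0) if m.sum() else '')
    if m.sum():c[n]=np.array([xs.mean()+x0,ys.mean()+y0]);print(c[n])
m=np.array([.4778,.0119,.065]);d=np.array([.103,.9947,0]);
for a in(.14,.155,.17,.19):
  for z in(.065,.025):
    X=m+a*d;X[2]=z;print(a,z,proj('top',X)[0].round(1),proj('side',X)[0].round(1))
for a in(0,-.008,-.0175,-.0255):print('collar',a,proj('side',m+a*d)[0].round(1))
r=J['s'][240:262,228:250].astype(int);print(r[...,0][::2,::2]);
E
```

```text
top 26 (np.int64(156), np.int64(163), np.int64(178), np.int64(183))
[159.76923077 180.5       ]
side 0 
0.14 0.065 [168.2 179.6] [238.5 252.7]
0.14 0.025 [171.1 181.4] [239.3 263.6]
0.155 0.065 [162.2 178.9] [235.8 257.1]
0.155 0.025 [165.3 180.8] [236.6 268.1]
0.17 0.065 [156.2 178.3] [233.  261.6]
0.17 0.025 [159.5 180.2] [233.9 272.6]
0.19 0.065 [148.2 177.5] [229.2 267.8]
0.19 0.025 [151.8 179.4] [230.2 278.8]
collar 0 [261.6 215.2]
collar -0.008 [262.8 213.3]
collar -0.0175 [264.2 211. ]
collar -0.0255 [265.4 209.2]
[[186 183 159  81  50  98 105  95  80  87  84]
 [186 170 149  63  96 173 186 165 142  82  79]
 [183 160 150  79 159 188 190 183 169 116  78]
 [167 159 156 136 181 188 188 177 162 128  62]
 [160 161 155 135 140 158 178 168 146 107  50]
 [160 159 151 117 114 105 124 149 126  97  61]
 [163 157 146 130 127 118 107 120 111 115  84]
 [161 150 152 118 116 121 114 120 114 115 112]
 [156 153 157 122 109 111 110 111 105 114 119]
 [151 160 159 144 115 113 113 110 111 104 109]
 [169 166 151 152 154 124  95  98 103 111 112]]
```

The orange is at (159.8,180.5), which matches a plug lying on the tray floor about 170 mm past the mouth. The rod is about 17 mm short, and the tool sits too low and is wedging it (33 N upward). I'll raise the tool slightly to relieve that.

```bash
python3 -m crank '0 0 -.003 0 0 0 1;0 0 -.005 0 0 0 1;0 0 -.005 0 0 0 1' 40; python3 go.py .4737 -.0403 .046 84.1
python3 - <<'E'
import numpy as np,cv2
s=np.load('jam.npz')['s'].astype(int)[255:290,215:255]
d=s[...,0]-s[...,2];ys,xs=np.nonzero(d>40);print([(x+215,y+255,d[y,x]) for x,y in zip(xs,ys)][::6][:40])
E
```

```text
t: 13.2
eef_pos: [0.4731, -0.0432, 0.0485]
tool_rot: [0.001, 0.743, 0.669, 0.0]
contact_force: [0.1, -3.5, 9.3]
gripper_width: 0.208
grasp_force: 59.3
t 13.2 p [ 0.4731 -0.0432  0.0485] ang 84.01 F [ 0.1 -3.5  9.3] w 0.208 g 59.3 q [ 0.23  0.45 -0.32  2.15  0.26  0.58 -0.39]
R [[0.104, 0.995, 0.001], [0.995, -0.104, -0.001], [-0.001, 0.001, -1.0]]
row [0.006  0.0006 0.005 ] [ 0.0005  0.0004 -0.0005]
[(np.int64(223), np.int64(255), np.int64(53)), (np.int64(229), np.int64(255), np.int64(77)), (np.int64(235), np.int64(255), np.int64(41)), (np.int64(249), np.int64(255), np.int64(45)), (np.int64(223), np.int64(256), np.int64(74)), (np.int64(229), np.int64(256), np.int64(80)), (np.int64(235), np.int64(256), np.int64(49)), (np.int64(248), np.int64(256), np.int64(46)), (np.int64(222), np.int64(257), np.int64(60)), (np.int64(228), np.int64(257), np.int64(79)), (np.int64(234), np.int64(257), np.int64(60)), (np.int64(241), np.int64(257), np.int64(42)), (np.int64(249), np.int64(257), np.int64(43)), (np.int64(224), np.int64(258), np.int64(66)), (np.int64(230), np.int64(258), np.int64(81)), (np.in
[... 443 characters left out ...]
nt64(81)), (np.int64(241), np.int64(260), np.int64(48)), (np.int64(247), np.int64(260), np.int64(44)), (np.int64(254), np.int64(260), np.int64(61)), (np.int64(236), np.int64(261), np.int64(78)), (np.int64(242), np.int64(261), np.int64(46)), (np.int64(248), np.int64(261), np.int64(49)), (np.int64(254), np.int64(261), np.int64(69)), (np.int64(239), np.int64(262), np.int64(50)), (np.int64(245), np.int64(262), np.int64(51)), (np.int64(251), np.int64(262), np.int64(52)), (np.int64(243), np.int64(263), np.int64(50)), (np.int64(249), np.int64(263), np.int64(77)), (np.int64(243), np.int64(264), np.int64(43)), (np.int64(249), np.int64(264), np.int64(85)), (np.int64(246), np.int64(265), np.int64(49))]
```

```bash
cat > fo.py <<'E'
from h import *
from station import eyes
for n in('top','side'):
    im=eyes.read_camera(n)['image'];np.save(n+'_now.npy',im);hsv=cv2.cvtColor(im,cv2.COLOR_RGB2HSV)
    m=((hsv[...,1]>150)&(hsv[...,0]>=3)&(hsv[...,0]<22)&(hsv[...,2]>140)).astype(np.uint8)
    k,_,st,ce=cv2.connectedComponentsWithStats(m)
    for i in range(1,k):
        if st[i,4]>5 and 100<ce[i,0]<300 and ce[i,1]>130:
            x,y=ce[i].astype(int);print(n,st[i].tolist(),ce[i].round(1),im[y,x],hsv[y,x])
E
python3 fo.py
```

```text
top [156, 177, 8, 7, 46] [159.6 180.3] [218 149  72] [ 16 171 218]
top [121, 197, 9, 1, 9] [125. 197.] [159 105  58] [ 14 162 159]
top [144, 199, 22, 3, 22] [154.5 200.1] [158 103  56] [ 14 165 158]
top [217, 206, 6, 2, 8] [219.8 206.8] [149  98  57] [ 13 157 149]
side [230, 267, 8, 8, 45] [233.9 270.5] [203 121  60] [ 13 180 203]
```

The side view agrees at (233.9,270.5): the plug is in the tray, at rest. Now I'll push the rod the rest of the way.

```bash
python3 -m crank '.004 0 -.001 0 0 0 1;.01 0 -.001 0 0 0 1;.016 0 -.001 0 0 0 1;.022 0 -.001 0 0 0 1;.022 0 -.001 0 0 0 1' 60; python3 go.py
```

```text
t: 13.8
eef_pos: [0.4734, -0.0361, 0.0489]
tool_rot: [0.002, 0.744, 0.668, -0.002]
contact_force: [0.6, -14.6, 12.4]
gripper_width: 0.213
grasp_force: 59.7
t 13.8 p [ 0.4734 -0.0361  0.0489] ang 83.83 F [  0.6 -14.6  12.4] w 0.213 g 59.7 q [ 0.21  0.45 -0.32  2.15  0.26  0.58 -0.41]
R [[0.107, 0.994, -0.001], [0.994, -0.107, -0.006], [-0.006, -0.0, -1.0]]
```

```bash
python3 -m crank '0 0 -.003 0 0 0 1;.006 0 -.003 0 0 0 1;.012 0 -.003 0 0 0 1;.018 0 -.003 0 0 0 1;.022 0 -.003 0 0 0 1;.022 0 -.003 0 0 0 1'; python3 go.py
```

```text
t: 14.4
eef_pos: [0.4745, -0.0237, 0.0498]
tool_rot: [0.001, 0.744, 0.669, -0.002]
contact_force: [1.8, -12.8, 6.2]
gripper_width: 0.214
grasp_force: 59.4
t 14.4 p [ 0.4745 -0.0237  0.0498] ang 83.93 F [  1.8 -12.8   6.2] w 0.214 g 59.4 q [ 0.19  0.45 -0.32  2.15  0.26  0.59 -0.43]
R [[0.106, 0.994, -0.001], [0.994, -0.106, -0.004], [-0.004, -0.0, -1.0]]
```

```bash
python3 -m crank '.004 0 0 0 0 0 1;.008 0 0 0 0 0 1;.012 0 0 0 0 0 1;.012 0 0 0 0 0 1'; python3 go.py; python3 fo.py
```

```text
t: 14.8
eef_pos: [0.4744, -0.0233, 0.0498]
tool_rot: [0.003, 0.745, 0.667, -0.004]
contact_force: [1.8, -27.6, 8.8]
gripper_width: 0.212
grasp_force: 59.6
t 14.8 p [ 0.4744 -0.0233  0.0498] ang 83.66 F [  1.8 -27.6   8.8] w 0.212 g 59.6 q [ 0.18  0.45 -0.32  2.15  0.26  0.59 -0.45]
R [[0.11, 0.994, -0.003], [0.994, -0.11, -0.01], [-0.01, -0.002, -1.0]]
top [156, 177, 8, 7, 40] [159.2 180.4] [217 148  71] [ 16 172 217]
top [118, 196, 12, 2, 12] [123.5 196.8] [165 129 103] [ 13  96 165]
top [150, 200, 9, 1, 9] [154. 200.] [157 103  54] [ 14 167 157]
top [160, 201, 6, 1, 6] [162.5 201. ] [157 100  49] [ 14 175 157]
side [230, 267, 8, 8, 46] [233.8 270.5] [203 122  62] [ 13 177 203]
```

It's at a hard stop: the force rose by 15 N with no movement. I'll ease off, release, rise and back away.

```bash
python3 -m crank '-.008 0 0 0 0 0 1;-.014 0 0 0 0 0 1;-.014 0 0 0 0 0 .8;-.014 0 0 0 0 0 .6;-.014 0 0 0 0 0 .3;-.014 0 0 0 0 0 0;-.014 0 0 0 0 0 0;-.014 0 0 0 0 0 0;-.014 0 0 0 0 0 0;-.014 0 0 0 0 0 0;-.014 0 -.07 0 0 0 0;-.014 0 -.14 0 0 0 0;-.014 0 -.22 0 0 0 0;-.1 0 -.3 0 0 0 0;-.2 0 -.3 0 0 0 0;-.3 0 -.3 0 0 0 0;-.4 0 -.3 0 0 0 0;-.4 0 -.3 0 0 0 0;-.4 0 -.3 0 0 0 0'|tail -5; python3 go.py|head -1; python3 fo.py
python3 - <<'E'
from h import *
m=np.array([.4778,.0119,.063]);d=np.array([.103,.9947,0])
for n,(x0,x1,y0,y1) in(('top',(215,300,165,205)),('side',(245,300,170,225))):
    im=np.load(n+'_now.npy').astype(int)[y0:y1,x0:x1]
    red=(im[...,0]-im[...,1]>60)&(im[...,1]<70);ys,xs=np.nonzero(red);print(n,'red',xs.min()+x0,xs.max()+x0,ys.min()+y0,ys.max()+y0)
    blk=im.max(2)<45;ys,xs=np.nonzero(blk);print(' black',(xs.min()+x0,xs.max()+x0,ys.min()+y0,ys.max()+y0) if len(xs) else None)
    for a in(0,-.008,-.068,-.078):print('  ',a,proj(n,m+a*d)[0].round(1))
E
```

```text
eef_pos: [0.4539, -0.215, 0.1996]
tool_rot: [-0.0, 0.744, 0.668, -0.0]
contact_force: [0.6, 0.5, -0.5]
gripper_width: 1.001
grasp_force: 0.0
t 16.8 p [ 0.4539 -0.215   0.1996] ang 83.81 F [ 0.6  0.5 -0.5] w 1.001 g 0.0 q [ 0.56  0.25 -0.28  1.98  0.08  0.93  0.13]
top [156, 177, 8, 7, 40] [159.  180.5] [220 151  74] [ 16 169 220]
top [114, 196, 6, 1, 6] [116.5 196. ] [141  91  51] [ 13 163 141]
top [121, 197, 9, 1, 9] [125. 197.] [162 107  61] [ 14 159 162]
top [143, 199, 23, 3, 23] [154. 200.] [160 106  59] [ 14 161 160]
top [217, 206, 6, 2, 8] [219.8 206.8] [150  99  58] [ 13 156 150]
side [230, 267, 8, 8, 44] [234.  270.4] [199 118  61] [ 12 177 199]
top red 227 250 183 191
 black (np.int64(223), np.int64(227), np.int64(177), np.int64(195))
   0 [224.1 185.5]
   -0.008 [227.3 185.9]
   -0.068 [251.1 188.4]
   -0.078 [255.1 188.8]
side red 264 272 199 208
 black (np.int64(265), np.int64(267), np.int64(209), np.int64(210))
   0 [261.6 215.8]
   -0.008 [262.8 213.9]
   -0.068 [271.3 200. ]
   -0.078 [272.7 197.8]
```

The handle end (top column 250.5) and collar (columns 223–227) match a home rod within about 2 mm. The plug is at rest in the tray.

```bash
python3 -c "
from station import ticket
print(ticket.hand_in())"
```

```text
the job is handed in; nothing more can be done
None
```

I handed the job in at about 17 s on the robot's clock: in the last camera measurements the rod is home with its collar at the mouth (within about 2 mm), the follower lies at rest in the tray, and the gripper is clear of everything; the hand-in call returned no verdict.

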